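# Prop open the spring guard of the dryer control and turn its selector

### The arm

A 6-joint arm with a two-finger parallel gripper is mounted at the origin on a cart in front of the work surface, level with it; the furniture and walls round the work are solid. World frame = base frame: x ahead of the robot, y to its left, z up, the work surface at z = 0. Lengths are in m, angles in rad, forces in N, time in s.
With the tool pointing down it reaches from about 0.25 to 0.85 m from the base axis. Payload 12.5 kg.
Tool frame: the origin (TCP) lies on the centre line of the jaws, within the pads' length; the fingertips stand 19 mm ahead of it and the grasp point (between the pads) is the TCP (manip.finger_overhang is the distance from the TCP to the fingertips, in m); z points along the fingers, y is the line along which they close (so a half turn about z gives the same grasp; the last joint's range is limited). The gripper opens to 93 mm and grips with 3 to 60 N. Pads are 15 mm wide; open, the fingers measure 128 mm over their backs; the gripper's body (75 mm by 188 mm) begins 65 mm behind the grasp point.
Start: joints at [-1.23, 0.351, 1.652, -0, 1.139, -0.085], TCP at [0.227, -0.501, 0.238] pointing down, gripper open.
Joint ranges: [-2.75, 2.75], [-0.79, 2.1], [0.01, 2.65], [-1.57, 4.71], [0.07, 3.14], [-2.87, 2.87]. Speed limits (rad/s): [2.22, 2.22, 2.79, 3.14, 3.14, 3.14].

### API

Orientations are given as a rotation vector (axis times angle).
In Python, from workcell import manip gives the robot as it stands.
- The arm moves only by the tool jog_arm, never from a script. Its argument "series" is a list of rows, each a list of 3 entries, a list of its own where there are three numbers: the turn, a rotation vector about the tool's x, y, z in rad, then the shift along the tool's x, y, z in mm, then the opening, from 0 (shut) to 1 (fully open). In form: [[[ax, ay, az], [tx, ty, tz], hand], ...]. A call has exactly 10 rows; each row is the pose to reach, as a shift and turn from the pose commanded when the call began, along the tool's axes at that moment; what a row does not reach only later rows make up. A row lasts 1/12 s, in which the tool goes at most 41.7 mm and 7.16 degrees, less where a joint would pass 70% of its speed; a pose out of reach is approached as far as the arm can. A call with a gripper value outside its range is refused whole. The fingers move at their own pace and stop on an object; the grip force is fixed at half the most. Time passes only in rows, so rows that repeat a pose let the fingers close, or fill a call up. It gives the time, the measured TCP pose, the force, the opening and the grip force at its end, in the units of the state.
- manip.get_obs(): the state, without advancing time (a new reading comes with each control period).
- manip.grab_frame(name): name is "scene" or "top" or "wrist"; returns the picture (384x512x3 uint8, red, green, blue); there is no depth.
- manip.camera_params(name): a dict with "vertical_fov" (degrees; the focal length in pixels is half the picture's height over the tangent of half this angle, whatever the lens; pixels are square), "cx", "cy" (the principal point, pixels), "dist_coeffs" ([k1, k2, p1, p2, k3] as OpenCV has them; the pictures are not rectified), "eye" and "attitude" of the camera in the world; the wrist camera has in their place "mount" (4x4, takes a point from camera to tool coordinates, whose origin is the TCP and whose axes are the flange's). Camera axes: x right, y up, looking along -z (the intrinsics and any distortion apply to the point x, -y, -z); pixel columns grow to the right and rows downward; lengths in m; the calibration is good to about 2 mm. A picture is of the moment at which its call begins: read the wrist's pose just before it. camera_params takes no time and is no camera call.
- manip.sign_off(): hands the job in; it is judged then, once.
The state is a dict: "t": time; "joint_pos": joint angles; "qd": joint speeds; "joint_efforts": joint torques, N m; "position": TCP position; "ee_rot": TCP orientation; "contact_force": force on the tool from outside, world axes, zero at the start; "ft_torque": the same for the moment, N m; "opening": finger opening in m; "grip_force": force on a finger pad.
Only numpy, scipy, OpenCV 4.12 (cv2) and the standard library are available. Lean on these libraries where they do the work, as an engineer would, in place of code of your own. Each camera call takes 0.05 s, during which the arm holds its last target. There are 200 camera calls.

### The job

Open the self-closing guard of the food-dryer control unit with the loose black stay bar, and lay the bar down into the groove of its cradle so that the guard stays propped open on the bar's tip when you let go. Then turn the selector knob under it clockwise as far as it goes and leave the guard propped. Work gently: do not force the bar against the guard or the unit (no push over 15 N), feel for the groove with light touches, and leave the other things on the worktop undisturbed.

Things in the scene. Friction and masses are not known exactly. Their poses are not given: they have to be found in the camera images.
- unit: Grey control box fixed on the worktop, 150 (x) x 170 (y) x 46 mm; origin at the centre of its underside; 'unit frame': x away from the robot, y left, z up. On its top: knob, cradle, and two posts at the right corners (x +-70, y -80) that carry the guard. Under the guard the right side is open: there the bar goes in, at x 15, between panel (z 46) and guard (z 94).
- track_mid (a point): Where the underside centre of the laid bar would be with the cradle in the middle of its track (unit frame 15, 71.5, 49 mm). The dark steel cradle is clamped up to 10 mm to either side along unit x, not measured: see or feel it. Floor plate at z 49, 38 mm wide; at y 48 to 78 the groove, 17 mm wide, between rails 9 mm high, 10 mm wide, rounded inside. On a rail the bar stands 9 mm too high.
- guard (a joint): Plain grey guard over the unit: level plate, 150 mm along x, to 175 mm right of its hinge, on a 66 mm upright panel at the left. 0 = shut; grows as the right edge rises and swings over to the left; 1.57 = plate upright, inner face at unit y 154; hard stop at 1.85. A spring always drives it shut (1 N at the edge when shut, about 5 N on the seated bar). The seated bar holds it at about 1.5.
- guard_edge (a point): Middle of the guard's free edge (right edge when shut), on its underside. Overhead, left of y = -0.15, a wall cabinet begins 0.58 m ahead of the robot and 0.47 m above the worktop: keep the arm in front of it.
- stay_grip (a point): Centre of the bar's grip fin, 10 mm thick across the bar (x), 29 mm long (y), rising from the bar's top to 46 mm above its underside; this point is 30 mm above the underside and 58.5 mm from the bar's middle toward the blunt end. Grip here from above, fingers either side in x. Seated, it lies 79 mm above the unit's underside at unit y 13.
- stay_bar: Loose black bar, 14 wide x 161 long x 14 mm high, 0.1 to 0.16 kg, on the worktop left or right of the unit, fin up; origin at the centre of its underside, y along the bar to its rounded tip (+80.5 mm), blunt end at -80.5. The tip lifts and props the guard; seated, its y lies along y of the unit.
- selector (a joint): Selector knob's turn in rad: grows clockwise as seen from above; starts between 0 and 0.4; solid stop at 1.3. Light friction, about 0.06 N m.
- selector_grip (a point): On the upright axis of the selector (unit frame -30, -40 mm), 83 mm above the unit's underside, 7 mm below the knob's top. The knob has a bar grip 36 mm long, 14 mm thick, 32 mm tall (unit z 58 to 90); the point's x axis runs along this bar and turns with it.
- peeler: Bystander: yellow-handled peeler, 170x25x18 mm, it takes the place left or right of the unit that the bar does not; origin under its centre. Leave it.
- mug: Bystander: striped mug, 86x120x90 mm; origin under its centre. Leave it.
- salt: Bystander: salt shaker, 44 mm wide, 90 mm tall; origin under its centre. Leave it.
- lime: Bystander: lime, 54x48x48 mm; origin under its centre. Leave it.
- tealight: Bystander: tea light, 38 mm wide, 17 mm tall; origin under its centre. Leave it.
- mill: Bystander: wooden pepper mill, 58 mm wide, 165 mm tall; origin under its centre. Leave it.
- guard_hinge (a point): Middle of the guard's hinge axis, which runs along unit x (unit frame 0, 88, 28 mm). The plate's underside is 66 mm above it when shut; axes as the unit.
- stop_mid (a point): Face of the cradle's stop block (cradle in mid track; unit frame 15, -9, 56 mm), 14 mm high above the cradle floor, 10 mm thick, 20 mm wide: the blunt end of the laid bar leans on it. Push the guard about 5 mm farther left than seated, lower the bar, let go: the guard pushes it back on the stop.

How it is judged:
On the way, in this order (a step that is already met when the one before it is completed fails the run):
1. the guard stands open, propped on the bar that lies in the cradle's groove, and the bar has been let go (value of joint guard above 1.3 rad and z of stay_grip in the frame of unit below 0.083 m and contact force between the fingers and stay_bar below 0.1 N and x of stay_grip in the frame of unit between 0.001 and 0.029 m), for 0.3 s.
2. the selector is turned clockwise to its stop (value of joint selector above 1.2 rad), for 0.2 s.
At the end, for the whole second after the job is handed in: Guard propped open (over 1.3 rad) and still; bar at rest in the cradle's groove (grip point under 83 mm above the unit's underside and within 14 mm of the track's middle in unit x, level within 0.1 rad, along unit y within 0.12 rad); selector at its clockwise stop (over 1.2 of 1.3 rad) (value of joint guard above 1.3 rad and velocity of joint guard between -0.1 and 0.1 rad/s and z of stay_grip in the frame of unit below 0.083 m and angle between stay_bar's own z axis and vertical below 0.1 rad and angle between the y axis of stay_bar and the y axis of unit, either way round below 0.12 rad and linear speed of stay_bar below 0.02 m/s and value of joint selector above 1.2 rad and x of stay_grip in the frame of unit between 0.001 and 0.029 m); the robot touches nothing.
It fails at once if the bar, while held, is forced against the unit, its guard or its cradle with more than 40 N, all its contacts added up (contact force between stay_bar and unit above 40 N and contact force between the fingers and stay_bar above 1 N).
It fails at once if a bystander is shoved more than 30 mm (distance of any of peeler, mug, salt, lime, tealight, mill from where it was at the start of the episode above 0.03 m).
It also fails if it takes over 72 s, if anything falls off the work surface, if the arm or the gripper's body presses on something with over 40 N, if the wrist force passes 120 N, or if a joint passes its speed limit or range.

## Working session

There is one attempt and no reset: what is moved stays moved. The work goes in short steps, Python scripts to look and compute and a tool call to move; the robot and the scene stay as the last step left them, time stands still between calls to the robot, and variables do not carry over. Pictures are saved under pics/ and viewed, at most 10 in all, crops included, and the job is handed in when it is done.

Besides the shell and the picture viewer there is one more tool, called after ">>>" as name(argument=value, ...) on one line, values as JSON. jog_arm: Moves the arm, as the interface text tells. Its arguments: {"type":"object","properties":{"series":{"type":"array"}},"required":["series"]}

```bash
mkdir -p pics; python3 - <<'E'
from workcell import manip
import cv2,numpy as np
o=manip.get_obs();print(o['t'],o['position'],o['ee_rot'],o['opening'])
ims=[]
for n in("scene","top","wrist"):
    im=manip.grab_frame(n);cv2.imwrite(f'pics/{n}0.png',im[:,:,::-1]);p=manip.camera_params(n);print(n,p)
E
ls
```

```text
0.0 [ 0.22710236 -0.5005734   0.23710157] [-3.06952157e+00 -6.63627926e-01  2.46772653e-04] 0.09315401924360021
scene {'vertical_fov': 42.28338573011621, 'cx': 258.50740768092015, 'cy': 198.22143074419526, 'dist_coeffs': array([-0.0745128,  0.       ,  0.       ,  0.       ,  0.       ]), 'eye': array([-0.30138811,  0.47007044,  1.1037158 ]), 'attitude': array([ 0.48020764, -0.76601146, -1.95330982])}
top {'vertical_fov': 43.204728969540646, 'cx': 256.0833852848683, 'cy': 192.5682422217651, 'dist_coeffs': array([-0.02050162,  0.        ,  0.        ,  0.        ,  0.        ]), 'eye': array([0.37384459, 0.02290373, 1.42300924]), 'attitude': array([ 0.10258324, -0.07288409, -1.56294172])}
wrist {'vertical_fov': 66.81832993650788, 'cx': 257.2218419439497, 'cy': 189.47684057219087, 'dist_coeffs': array([0.0260342, 0.       , 0.       , 0.       , 0.       ]), 'mount': array([[ 1.64189570e-04,  9.59515227e-01,  2.81656711e-01,
         7.87107627e-02],
       [ 9.99999785e-01, -3.36378709e-04,  5.62993719e-04,
         4.64322834e-04],
       [ 6.34944367e-04,  2.81656558e-01, -9.59515076e-01,
        -1.46464013e-01],
       [ 0.00000000e+00,  0.00000000e+00,  0.00000000e+00,
         1.00000000e+00]])}
pics
```

View pics/top0.png

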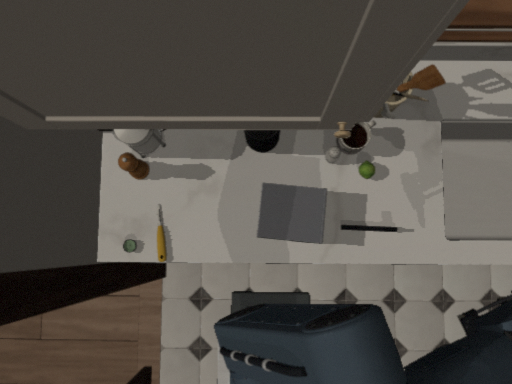

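View pics/scene0.png

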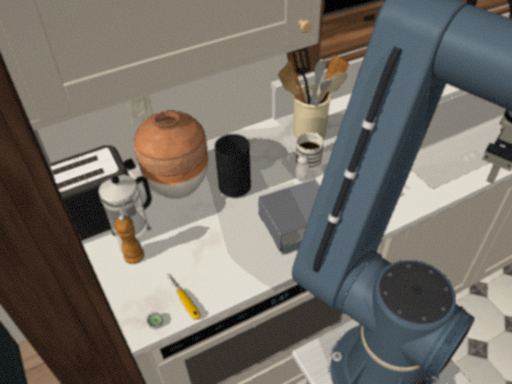

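```bash
cat > h.py <<'E'
from workcell import manip
import cv2,numpy as np
from scipy.spatial.transform import Rotation as R
def cam(n,obs=None):
    p=manip.camera_params(n);f=192/np.tan(np.radians(p['vertical_fov']/2))
    K=np.array([[f,0,p['cx']],[0,f,p['cy']],[0,0,1]])
    if 'mount' in p:
        T=np.eye(4);T[:3,:3]=R.from_rotvec(obs['ee_rot']).as_matrix();T[:3,3]=obs['position'];T=T@p['mount'];Rw,e=T[:3,:3],T[:3,3]
    else: Rw,e=R.from_rotvec(p['attitude']).as_matrix(),p['eye']
    return K,np.array(p['dist_coeffs']),Rw,e
def ray(c,uv):
    K,d,Rw,e=c
    q=cv2.undistortPoints(np.float64(uv).reshape(-1,1,2),K,d)[:,0]
    return e,np.c_[q[:,0],-q[:,1],-np.ones(len(q))]@Rw.T
def onz(c,uv,z):
    e,v=ray(c,uv);return e+v*((z-e[2])/v[:,2])[:,None]
def proj(c,P):
    K,d,Rw,e=c
    q=(np.atleast_2d(P)-e)@Rw*[1,-1,-1]
    return cv2.projectPoints(q,np.zeros(3),np.zeros(3),K,d)[0][:,0]
def look(n,name):
    o=manip.get_obs();im=manip.grab_frame(n);cv2.imwrite('pics/'+name,im[:,:,::-1]);np.save('pics/'+name+'.npy',np.r_[o['position'],o['ee_rot']]);return im,cam(n,o)
E
python3 - <<'E'
from h import *
im=cv2.imread('pics/top0.png');c=cam('top')
print(onz(c,[[342,227.5],[396,228.5]],.012), 'tealight/lime',onz(c,[[367,170]],.024))
s=im[150:260,240:430];g=s.max(2)
cv2.imwrite('pics/z.png',cv2.resize(s,None,fx=4,fy=4,interpolation=cv2.INTER_CUBIC))
print(onz(c,[[265,184],[327,187],[323,243],[258,236]],.094))
E
```

```text
[[ 0.43158075 -0.19954564  0.012     ]
 [ 0.42956995 -0.35558616  0.012     ]] tealight/lime [[ 0.59855197 -0.27238376  0.024     ]]
[[ 0.54694953  0.02413841  0.094     ]
 [ 0.53941809 -0.14674771  0.094     ]
 [ 0.3858007  -0.13450569  0.094     ]
 [ 0.4036561   0.04253306  0.094     ]]
```

View pics/z.png

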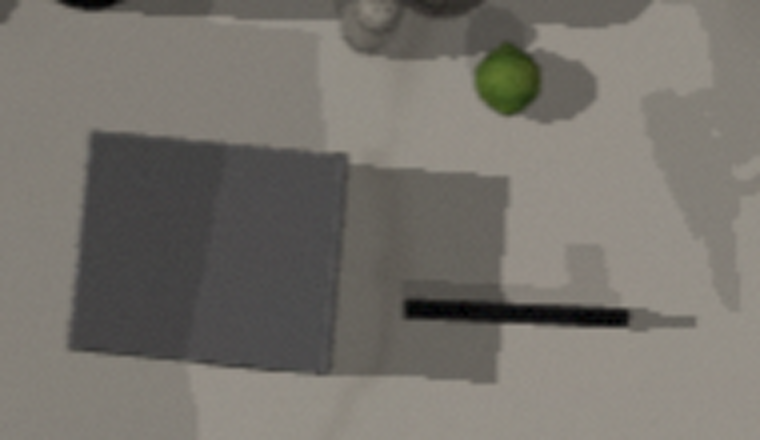

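```bash
cat >> h.py <<'E'
def delta(P,yaw,o=None):
    "tool-frame move from the present pose to P, tool down with tool x at yaw: turn about z, shift mm"
    o=o or manip.get_obs();Ro=R.from_rotvec(o['ee_rot']);x=Ro.apply([1,0,0])
    T=R.from_euler('z',yaw)*R.from_euler('x',np.pi)
    print('turn',(Ro.inv()*T).as_rotvec().round(4),'shift',(Ro.inv().apply(np.array(P)-o['position'])*1000).round(1),'t',o['t'],'F',o['contact_force'].round(1))
E
python3 - <<'E'
from h import *
c=cam('top')
k=np.array([[92,131],[348,154],[328,375],[68,349]]);uv=(k+.5)/4-.5+[240,150]
P=onz(c,uv,.096);print(P)
d=P[[0,3]].mean(0)-P[[1,2]].mean(0);print(np.linalg.norm(d),np.degrees(np.arctan2(d[1],d[0]))-90)
d=P[[0,1]].mean(0)-P[[2,3]].mean(0);print(np.linalg.norm(d),np.degrees(np.arctan2(d[1],d[0])))
delta([.45,-.3,.25],np.radians(89.5))
E
```

```text
[[ 0.55118122  0.03071387  0.096     ]
 [ 0.53604535 -0.14543354  0.096     ]
 [ 0.38474502 -0.13053081  0.096     ]
 [ 0.40120848  0.04623751  0.096     ]]
0.17716378436716576 -5.116498682160014
0.15140279276604265 -5.766901347872084
turn [-7.0000e-04 -6.0000e-04 -1.1363e+00] shift [285.9 -90.7 -12.7] t 0.15 F [-0.5 -0.9  0.5]
```

>>> jog_arm(series=[[[0,0,-0.115],[29,-9,-1.3],1],[[0,0,-0.23],[58,-18,-2.6],1],[[0,0,-0.345],[87,-27,-3.9],1],[[0,0,-0.46],[115,-36,-5],1],[[0,0,-0.575],[143,-45,-6.5],1],[[0,0,-0.69],[172,-54,-8],1],[[0,0,-0.805],[200,-63,-9],1],[[0,0,-0.92],[229,-72,-10],1],[[0,0,-1.035],[258,-81,-11],1],[[0,0,-1.136],[286,-91,-13],1]])

```text
t: 0.98
position: [0.451, -0.2986, 0.2504]
ee_rot: [-2.225, -2.218, 0.0]
contact_force: [-1.1, 0.3, 0.6]
opening: 0.0928
grip_force: 0.0
```

```bash
python3 - <<'E'
from h import *
im,c=look('wrist','w1.png')
o=manip.get_obs();print(o['position'],o['ee_rot'],o['t'])
E
```

```text
[ 0.45373702 -0.29582171  0.25086812] [2.21515831 2.22759187 0.00252058] 1.0333
```

View pics/w1.png

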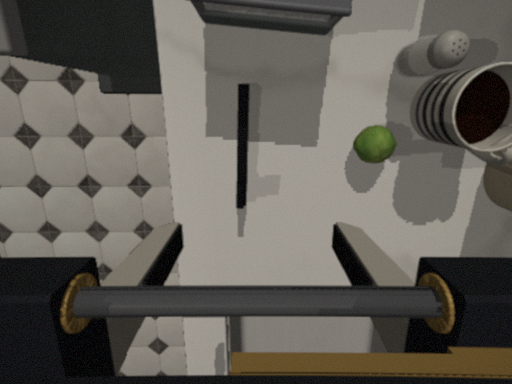

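```bash
python3 - <<'E'
from h import *
im,c=look('wrist','w2.png');im=im[:,:,::-1]
s=im[70:225,200:300].astype(float)
cv2.imwrite('pics/z2.png',cv2.resize(np.clip(s*5,0,255).astype('uint8'),None,fx=3.8,fy=3.8,interpolation=cv2.INTER_CUBIC))
m=(im.max(2)<32).astype('uint8');m[230:]=0;m[:70]=0;m[:,:200]=0;m[:,300:]=0
n,l,st,ce=cv2.connectedComponentsWithStats(m);i=1+st[1:,4].argmax();print(st[i],ce[i])
r,cc=np.where(l==i)
for a in range(st[i][1],st[i][1]+st[i][3],6): q=cc[r==a];print(a,q.min(),q.max())
rr=cv2.minAreaRect(np.c_[cc,r].astype(np.float32));print(rr)
y0,y1=st[i][1],st[i][1]+st[i][3]
for z in(.007,.014): print(onz(c,[[cc[r<y0+8].mean(),y0-.5],[cc[r>y1-9].mean(),y1-.5]],z))
g=[q for q in[(220,10)]]
E
```

```text
[ 235   87   12  123 1040] [240.00961538 144.43942308]
87 237 245
93 237 246
99 237 246
105 237 245
111 237 245
117 236 245
123 237 245
129 237 245
135 236 244
141 236 244
147 236 244
153 236 243
159 236 243
165 236 243
171 236 243
177 236 243
183 236 242
189 236 242
195 235 242
201 235 242
207 235 240
((239.73361206054688, 147.9911346435547), (9.528042793273926, 122.26543426513672), 1.9091522693634033)
[[ 0.43392655 -0.19644822  0.007     ]
 [ 0.42750676 -0.36166764  0.007     ]]
[[ 0.43427567 -0.19683003  0.014     ]
 [ 0.42797098 -0.35908713  0.014     ]]
```

View pics/z2.png

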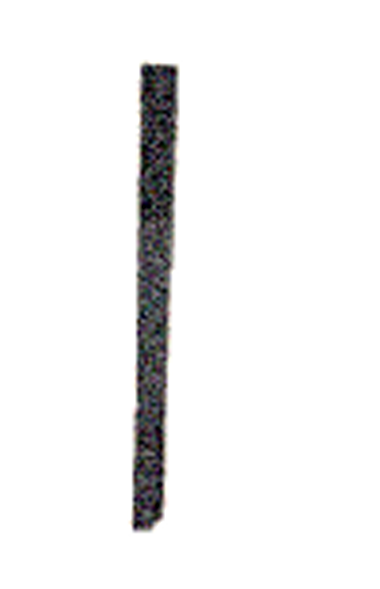

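```bash
python3 - <<'E'
from h import *
im=cv2.imread('pics/w2.png');a=np.load('pics/w2.png.npy');c=cam('wrist',dict(position=a[:3],ee_rot=a[3:]))
print(c[3],a)
m=im.max(2)<32
pts=[]
for r in range(92,165):
    q=np.where(m[r,225:260])[0]+225;pts.append([(q.min()+q.max())/2,r])
P=onz(c,pts,.014);k=np.polyfit(P[:,1],P[:,0],1);print(k,np.degrees(np.arctan(k[0])),np.std(P[:,0]-np.polyval(k,P[:,1])),P[[0,-1]])
print('rear',onz(c,[[238,209.5]],.046),onz(c,[[240,206]],.014))
print('xs at',np.polyval(k,[-.336,-.197]))
E
```

```text
[ 0.4533979  -0.21774325  0.39741598] [ 0.45373702 -0.29582171  0.25086812  2.21515831  2.22759187  0.00252058]
[0.04326322 0.44318789] 2.4772548526552116 0.000306083566966047 [[ 0.43427968 -0.20326497  0.014     ]
 [ 0.43069798 -0.29436867  0.014     ]]
rear [[ 0.42999631 -0.34729102  0.046     ]] [[ 0.4307196  -0.35388359  0.014     ]]
xs at [0.42865145 0.43466504]
```

```bash
python3 - <<'E'
from h import *
delta([.4288,-.334,.037],np.radians(87.5))
E
```

```text
turn [ 0.0005 -0.0005  0.0417] shift [-36.7 -23.4 213.6] t 1.0833 F [-0.5  0.2  0.1]
```

>>> jog_arm(series=[[[0,0,0.02],[-18,-12,30],0.6],[[0,0,0.04],[-37,-23.4,60],0.6],[[0,0,0.042],[-37,-23.4,95],0.6],[[0,0,0.042],[-37,-23.4,130],0.6],[[0,0,0.042],[-37,-23.4,160],0.6],[[0,0,0.042],[-37,-23.4,185],0.6],[[0,0,0.042],[-37,-23.4,203],0.6],[[0,0,0.042],[-37,-23.4,213.6],0.6],[[0,0,0.042],[-37,-23.4,213.6],0.6],[[0,0,0.042],[-37,-23.4,213.6],0.6]])

```text
t: 1.92
position: [0.4262, -0.337, 0.0373]
ee_rot: [-2.278, -2.163, 0.0]
contact_force: [0.4, -0.3, 0.4]
opening: 0.0554
grip_force: 0.0
```

```bash
python3 - <<'E'
from h import *
delta([.4288,-.334,.037],np.radians(87.5));print(manip.get_obs()['position'])
im,c=look('wrist','w3.png');im=im[:,:,::-1]
cv2.imwrite('pics/z3.png',np.clip(im*3.,0,255).astype('uint8'))
E
```

```text
turn [-0.0002 -0.0001 -0.0082] shift [3.1 2.5 0.3] t 1.9167 F [ 0.4 -0.3  0.4]
[ 0.42618029 -0.33697472  0.03730043]
```

View pics/z3.png

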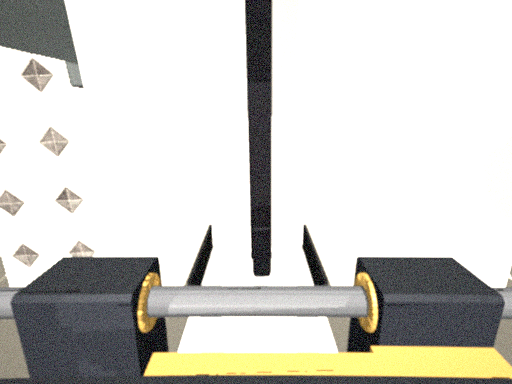

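```bash
python3 - <<'E'
from h import *
im=cv2.imread('pics/w3.png').astype(float);a=np.load('pics/w3.png.npy');c=cam('wrist',dict(position=a[:3],ee_rot=a[3:]))
print(proj(c,[[.429,-.3195,.046],[.429,-.3485,.046],[.429,-.356,.014],[.429,-.3195,.014]]).round(1))
for r in range(80,284,6): print(r,im[r,256:268].mean().round(1),end=' | ')
print(onz(c,[[262.5,265]],.046))
E
```

```text
[[260.3 227.4]
 [262.9 277. ]
 [262.5 259.1]
 [259.8 206.3]]
80 9.6 | 86 20.7 | 92 17.4 | 98 18.6 | 104 18.6 | 110 18.8 | 116 16.3 | 122 18.2 | 128 17.4 | 134 19.4 | 140 17.5 | 146 16.8 | 152 18.0 | 158 18.8 | 164 17.5 | 170 18.1 | 176 14.9 | 182 17.5 | 188 17.5 | 194 15.7 | 200 18.3 | 206 13.2 | 212 11.0 | 218 12.8 | 224 12.5 | 230 16.7 | 236 11.7 | 242 14.2 | 248 12.1 | 254 10.4 | 260 13.2 | 266 11.5 | 272 11.6 | 278 113.2 | [[ 0.42911518 -0.34121932  0.046     ]]
```

>>> jog_arm(series=[[[0,0,-0.008],[4,2.5,0],0.6],[[0,0,-0.008],[4,2.5,0],0.6],[[0,0,-0.008],[4,2.5,0],0],[[0,0,-0.008],[4,2.5,0],0],[[0,0,-0.008],[4,2.5,0],0],[[0,0,-0.008],[4,2.5,0],0],[[0,0,-0.008],[4,2.5,0],0],[[0,0,-0.008],[4,2.5,0],0],[[0,0,-0.008],[4,2.5,0],0],[[0,0,-0.008],[4,2.5,0],0]])

```text
t: 2.8
position: [0.429, -0.3328, 0.037]
ee_rot: [-2.269, -2.173, 0.0]
contact_force: [-0.2, -0.5, -1.1]
opening: 0.0102
grip_force: 30.0
```

```bash
cat >> h.py <<'E'
YAW=np.radians(-5.4);O=np.array([.4686,-.0514,0])
def U(p): return O+R.from_euler('z',YAW).apply(np.array(p)/1000)
def iU(w): return R.from_euler('z',-YAW).apply(np.array(w)-O)*1000
def goto(x,y,z,dyaw=0):
    o=manip.get_obs();print('unit tcp now',iU(o['position']).round(1),'yaw off deg',np.degrees(R.from_rotvec(o['ee_rot']).apply([1,0,0])@np.r_[R.from_euler('z',YAW).apply([1,0,0])]).round(2))
    delta(U([x,y,z]),YAW+np.pi/2+dyaw,o)
E
python3 - <<'E'
from h import *
goto(15,-240,99)
for th in np.arange(0,1.7,.2):
    s=130;print(round(th,1),(88+59*np.sin(th)-s*np.cos(th)+7-139).round(1),(28+59*np.cos(th)+s*np.sin(th)-7+37).round(1))
E
```

```text
unit tcp now [ -13.  -283.9   37. ] yaw off deg -2.93
turn [-0.0001 -0.0001  0.0512] shift [ 42.4  30.2 -62. ] t 2.8 F [-0.2 -0.5 -1.1]
0.0 -174.0 117.0
0.2 -159.7 141.7
0.4 -140.8 163.0
0.6 -118.0 180.1
0.8 -92.2 192.4
1.0 -64.6 199.3
1.2 -36.1 200.5
1.4 -8.0 196.1
1.6 18.8 186.2
```

>>> jog_arm(series=[[[0,0,0],[0,0,-20],0],[[0,0,0],[0,0,-40],0],[[0,0,0.01],[5,5,-62],0],[[0,0,0.02],[12,11,-62],0],[[0,0,0.035],[22,18,-62],0],[[0,0,0.051],[32,25,-62],0],[[0,0,0.051],[40,30,-62],0],[[0,0,0.051],[42,30,-62],0],[[0,0,0.051],[42,30,-62],0],[[0,0,0.051],[42,30,-62],0]])

```text
t: 3.63
position: [0.4605, -0.2922, 0.0989]
ee_rot: [-2.323, -2.115, 0.0]
contact_force: [-0.4, 0.1, -0.7]
opening: 0.0098
grip_force: 30.0
```

```bash
python3 - <<'E'
from h import *
o=manip.get_obs()
im,c=look('wrist','w4.png');im=im[:,:,::-1]
cv2.imwrite('pics/z4.png',np.clip(im*2.5,0,255).astype('uint8'))
goto(15,-174,99)
E
```

```text
unit tcp now [  14.6 -240.7   98.9] yaw off deg -0.02
turn [-0.0003 -0.0001  0.0003] shift [66.7  0.4 -0.1] t 3.6833 F [ 0.6  0.5 -1.3]
```

View pics/z4.png

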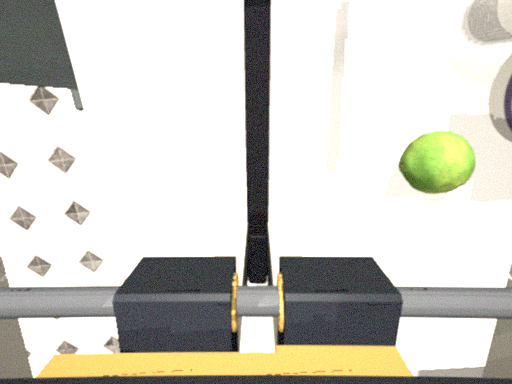

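>>> jog_arm(series=[[[0,0,0],[8,0,0],0],[[0,0,0],[16,0,0],0],[[0,0,0],[25,0,0],0],[[0,0,0],[34,0,0],0],[[0,0,0],[43,0,0],0],[[0,0,0],[52,0,0],0],[[0,0,0],[60,0,0],0],[[0,0,0],[66,0.5,0],0],[[0,0,0],[66,0.5,-5],0],[[0,0,0],[66,0.5,-10],0]])

```text
t: 4.52
position: [0.4676, -0.2262, 0.1094]
ee_rot: [-2.322, -2.115, 0.0]
contact_force: [0.7, 0.8, -1.3]
opening: 0.0095
grip_force: 30.0
```

>>> jog_arm(series=[[[0,0,0],[0,0,-8],0],[[0,0,0],[4,0,-16],0],[[0,0,0],[9,0,-25],0],[[0,0,0],[14,0,-33],0],[[0,0,0],[20,0,-40],0],[[0,0,0],[26,0,-47],0],[[0,0,0],[33,0,-54],0],[[0,0,0],[40,0,-60],0],[[0,0,0],[48,0,-66],0],[[0,0,0],[56,0,-71],0]])

```text
t: 5.35
position: [0.4728, -0.1698, 0.1806]
ee_rot: [2.323, 2.115, -0.0]
contact_force: [0.1, -0.2, -3.3]
opening: 0.0097
grip_force: 30.0
```

```bash
python3 - <<'E'
from h import *
goto(15,-118,180)
im,c=look('top','t5.png');im=im[:,:,::-1]
im2,c=look('wrist','w5.png')
cv2.imwrite('pics/z5.png',np.hstack([np.clip(cv2.resize(im[120:260,230:430],None,fx=2,fy=2)*1.8,0,255).astype('uint8'),np.clip(im2[:280,100:500,::-1]*2.,0,255).astype('uint8')]))
E
```

```text
unit tcp now [  15.3 -117.5  180.6] yaw off deg -0.02
turn [0.0001 0.0001 0.0003] shift [-0.5 -0.3  0.6] t 5.35 F [ 0.1 -0.2 -3.3]
```

View pics/z5.png

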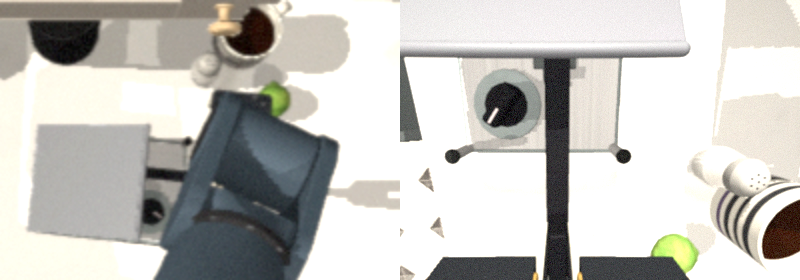

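>>> jog_arm(series=[[[0,0,0],[8,0,-4],0],[[0,0,0],[17,0,-8],0],[[0,0,0],[26,0,-12],0],[[0,0,0],[35,0,-15],0],[[0,0,0],[44,0,-17],0],[[0,0,0],[53,0,-19],0],[[0,0,0],[62,0,-20],0],[[0,0,0],[72,0,-20],0],[[0,0,0],[82,0,-20],0],[[0,0,0],[91,0,-19],0]])

```text
t: 6.28
position: [0.4814, -0.079, 0.199]
ee_rot: [2.323, 2.115, -0.0]
contact_force: [-0.5, -1.4, -3.0]
opening: 0.0098
grip_force: 30.0
```

>>> jog_arm(series=[[[0,0,0],[6,0,1],0],[[0,0,0],[12,0,3],0],[[0,0,0],[19,0,5],0],[[0,0,0],[26,0,7],0],[[0,0,0],[33,0,9],0],[[0,0,0],[40,0,11],0],[[0,0,0],[43,0,13],0],[[0,0,0],[45,0,15],0],[[0,0,0],[45,0,15],0],[[0,0,0],[45,0,15],0]])

```text
t: 7.12
position: [0.4856, -0.0353, 0.184]
ee_rot: [-2.323, -2.115, -0.0]
contact_force: [0.0, -1.6, -1.6]
opening: 0.0099
grip_force: 30.0
```

```bash
python3 - <<'E'
from h import *
goto(15,18,86)
im2,c=look('wrist','w6.png')
cv2.imwrite('pics/z6.png',np.clip(im2[:,:,::-1]*2.,0,255).astype('uint8'))
E
```

```text
unit tcp now [ 15.4  17.6 184. ] yaw off deg -0.02
turn [ 0.     -0.      0.0003] shift [ 0.4 -0.4 98. ] t 7.1167 F [ 0.  -1.6 -1.6]
```

View pics/z6.png

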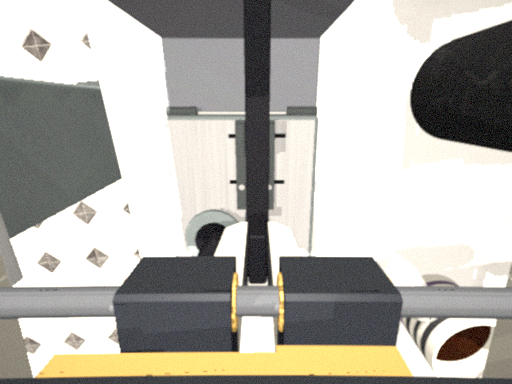

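```bash
python3 - <<'E'
from h import *
im=cv2.imread('pics/w6.png').astype(float).mean(2);a=np.load('pics/w6.png.npy');c=cam('wrist',dict(position=a[:3],ee_rot=a[3:]))
for r in (150,165,200):
    print(r,'L',im[r-2:r+3,168:190].mean(0).round().astype(int),'C',im[r-2:r+3,228:282].mean(0).round().astype(int),'R',im[r-2:r+3,305:322].mean(0).round().astype(int))
print('U proj panel edges/cradle', proj(c,[U([x,y,z]) for y in(40,) for x,z in((-75,46),(75,46),(15-19,49),(15+19,49),(15,58))]).round(1))
print(proj(c,[U([15,y,49]) for y in(-19,-9,48,78,88)]).round(1))
E
```

```text
150 L [129 153 166 150 124 120 121 121 122 121 120 121 119 121 122 121 122 120
 119 119 120 121] C [125 123 123 124 124 120 112  87  59  52  54  52  55  55  53  50  44  35
  26  27  27  25  28  27  28  28  27  30  28  26  27  25  28  27  28  26
  27  28  26  27  27  38  51  54  53  56  75  98 104 103 107 106 108 107] R [122 124 121 121 125 125 124 120 109  87  82 119 175 194 195 194 194]
165 L [148 132 148 165 167 152 129 121 119 120 121 120 120 119 120 121 121 121
 121 118 120 119] C [124 124 124 124 124 121 119 105  73  55  53  54  54  55  54  52  53  45
  33  26  28  26  29  27  27  27  26  27  30  29  29  30  26  26  26  27
  26  27  27  26  28  40  51  53  53  57  76  99 112 123 126 124 123 122] R [121 121 123 124 125 123 121 111  84  79 116 167 191 194 194 195 194]
200 L [218 218 207 174 141 143 160 164 165 167 162 143 123 118 116 116 118 119
 119 118 120 118] C [120 120 122 121 123 121 120 117 102  67  53  53  54  53  54  54  52  49
  35  25  26  27  26  27  27  28  25  25  24  28  25  29  26  30  27  25
  27  26  25  24  31  43  52  52  55  63  86  99 110 120 122 120 119 121] R [123 124 123 124 121 111  86  78  92 142 187 195 194 194 193 194 194]
U proj panel edges/cradle [[165.4 162.7]
 [317.  162.8]
 [237.1 163.4]
 [275.8 163.4]
 [256.4 165.3]]
[[256.5 219.4]
 [256.5 210.3]
 [256.4 155.3]
 [256.4 123.7]
 [256.4 112.8]]
```

```bash
python3 - <<'E'
from h import *
im=cv2.imread('pics/w6.png').astype(float).mean(2);a=np.load('pics/w6.png.npy');c=cam('wrist',dict(position=a[:3],ee_rot=a[3:]))
def edge(p,o,lo):  # subpixel crossing
    k=np.where((p[:-1]-lo)*(p[1:]-lo)<=0)[0];return [round(o+i+(p[i]-lo)/(p[i]-p[i+1]),2) for i in k]
for r in (60,90,130,165,200):
    p=im[r-2:r+3].mean(0)
    e=edge(p[228:285],228,40);print(r,e,end=' ')
    if len(e)>1: m=(e[0]+e[-1])/2;print('bar x,y',iU(onz(c,[[m,r]],.161))[0].round(1),end=' ')
    e=edge(p[228:285],228,88);print(e,[iU(onz(c,[[x,r]],.049))[0].round(1)[:2] for x in (e[0],e[-1])] if len(e)>1 else '')
E
```

```text
60 [np.float64(244.63), np.float64(269.27)] bar x,y [ 15.6 118.3 161. ] [] 
90 [np.float64(244.84), np.float64(268.88)] bar x,y [ 15.5 103.2 161. ] [] 
130 [np.float64(244.12), np.float64(269.13)] bar x,y [ 15.4  81.6 161. ] [np.float64(234.57), np.float64(275.03)] [array([-5.8, 72.2]), array([32.7, 72.2])]
165 [np.float64(245.39), np.float64(268.99)] bar x,y [ 15.7  61.3 161. ] [np.float64(235.53), np.float64(274.51)] [array([-5.6, 38.4]), array([32.8, 38.4])]
200 [np.float64(245.63), np.float64(268.76)] bar x,y [ 15.7  39.5 161. ] [np.float64(236.39), np.float64(274.16)] [array([-5.4,  2.2]), array([33. ,  2.2])]
```

>>> jog_arm(series=[[[0,0,0],[1.5,-1,6],0],[[0,0,0],[1.5,-2,14],0],[[0,0,0],[1.5,-2,24],0],[[0,0,0],[1.5,-2,34],0],[[0,0,0],[1.5,-2,44],0],[[0,0,0],[1.5,-2,54],0],[[0,0,0],[1.5,-2,64],0],[[0,0,0],[1.5,-2,73],0],[[0,0,0],[1.5,-2,80],0],[[0,0,0],[1.5,-2,84],0]])

```text
t: 8.0
position: [0.4834, -0.0336, 0.0989]
ee_rot: [-2.323, -2.114, 0.001]
contact_force: [0.4, -1.5, 0.1]
opening: 0.0098
grip_force: 30.0
```

```bash
python3 - <<'E'
from h import *
goto(13.4,19,86)
im=cv2.imread
im,c=look('wrist','w7.png');im=im.astype(float).mean(2)
for r in (165,200,215):
    p=im[r-2:r+3].mean(0);print(r,p[225:290].round().astype(int))
E
```

```text
unit tcp now [13.  19.1 98.9] yaw off deg -0.01
turn [-0.0011 -0.0001  0.0002] shift [-0.1  0.4 12.9] t 8.0 F [ 0.4 -1.5  0.1]
165 [128 128 128 118  94  64  55  55  56  56  58  57  56  57  55  56  51  47
  41  39  30  23  20  23  21  18  26  22  19  22  22  23  21  22  21  23
  22  20  21  20  22  19  20  23  28  36  41  45  45  47  46  47  46  46
  46  48  47  45  48  56  79 102 108 109 110]
200 [131 129 128 127 123 110  81  58  56  56  56  56  56  57  56  57  56  55
  57  56  50  32  21  21  20  20  21  20  19  17  19  22  18  19  20  20
  20  18  22  17  24  16  20  26  38  48  46  46  46  47  46  48  47  46
  48  48  47  47  63  89 104 107 109 110 108]
215 [64 63 59 61 61 56 57 57 56 56 57 59 60 62 62 58 58 56 54 56 53 40 25 17
 19 15 13 18 14  9 11 12 12 12 10 12 13 14 14  8 15 12 20 32 44 47 45 47
 50 50 53 52 53 50 46 46 46 47 49 51 52 52 53 53 51]
```

>>> jog_arm(series=[[[0,0,0],[0,0.2,1.5],0],[[0,0,0],[0,0.2,3],0],[[0,0,0],[0,0.2,4.5],0],[[0,0,0],[0,0.2,6],0],[[0,0,0],[0,0.2,7],0],[[0,0,0],[0,0.2,8],0],[[0,0,0],[0,0.2,9],0],[[0,0,0],[0,0.2,10],0],[[0,0,0],[0,0.2,10],0],[[0,0,0],[0,0.2,10],0]])

```text
t: 8.88
position: [0.4839, -0.0337, 0.09]
ee_rot: [-2.323, -2.115, 0.0]
contact_force: [-0.1, -1.7, -0.8]
opening: 0.0097
grip_force: 30.0
```

>>> jog_arm(series=[[[0,0,0],[0,0,0.7],0],[[0,0,0],[0,0,1.2],0],[[0,0,0],[0,0,1.7],0],[[0,0,0],[0,0,2.2],0],[[0,0,0],[0,0,2.6],0],[[0,0,0],[0,0,3],0],[[0,0,0],[0,0,3.4],0],[[0,0,0],[0,0,3.8],0],[[0,0,0],[0,0,3.8],0],[[0,0,0],[0,0,3.8],0]])

```text
t: 9.72
position: [0.4838, -0.0336, 0.0862]
ee_rot: [-2.323, -2.115, 0.0]
contact_force: [-0.5, -2.0, -0.6]
opening: 0.0096
grip_force: 30.0
```

>>> jog_arm(series=[[[0,0,0],[0,0,0.3],0],[[0,0,0],[0,0,0.5],0],[[0,0,0],[0,0,0.7],0],[[0,0,0],[0,0,0.8],0],[[0,0,0],[0,0,0.9],0],[[0,0,0],[0,0,1],0],[[0,0,0],[0,0,1],0],[[0,0,0],[0,0,1],0],[[0,0,0],[0,0,1],0],[[0,0,0],[0,0,1],0]])

```text
t: 10.55
position: [0.4839, -0.0337, 0.0858]
ee_rot: [2.323, 2.115, 0.0]
contact_force: [-2.5, -1.5, 9.5]
opening: 0.01
grip_force: 30.0
```

>>> jog_arm(series=[[[0,0,0],[-1,0,-0.5],0],[[0,0,0],[-2,0,-0.8],0],[[0,0,0],[-3,0,-0.8],0],[[0,0,0],[-3,0,-0.8],0],[[0,0,0],[-3,0,-0.8],0.3],[[0,0,0],[-3,0,-0.8],0.3],[[0,0,0],[-3,0,-0.8],0.3],[[0,0,0],[-3,0,-0.8],0.3],[[0,0,0],[-3,0,-0.8],0.3],[[0,0,0],[-3,0,-0.8],0.3]])

```text
t: 11.38
position: [0.4836, -0.0366, 0.086]
ee_rot: [-2.323, -2.115, -0.0]
contact_force: [-0.6, -0.1, -0.4]
opening: 0.028
grip_force: 0.0
```

```bash
python3 - <<'E'
from h import *
goto(13.4,13,86)
im,c=look('wrist','w8.png')
cv2.imwrite('pics/z8.png',np.clip(im[:,:,::-1]*2.,0,255).astype('uint8'))
E
```

```text
unit tcp now [13.5 16.2 86. ] yaw off deg -0.02
turn [-0.     -0.0001  0.0003] shift [-3.2 -0.1  0. ] t 11.3833 F [-0.6 -0.1 -0.4]
```

View pics/z8.png

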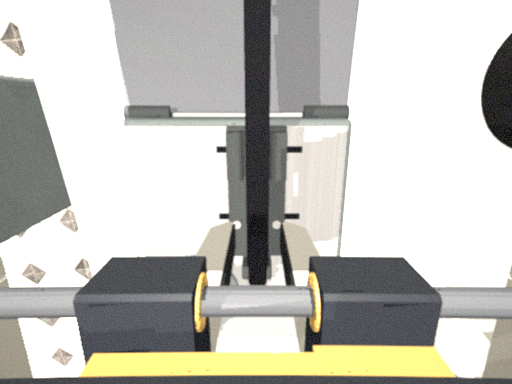

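>>> jog_arm(series=[[[0,0,0],[0,0,-12],0.35],[[0,0,0],[0,0,-30],0.35],[[0,0,0],[0,0,-50],0.35],[[0,0,0],[0,0,-75],0.5],[[0,0,0],[-10,-6,-100],0.5],[[0,0,0],[-25,-15,-114],0.5],[[0,0,0],[-42,-25,-114],0.5],[[0,0,0],[-58,-35,-114],0.5],[[0,0,0],[-71,-43,-114],0.5],[[0,0,0],[-71,-43,-114],0.5]])

```text
t: 12.27
position: [0.433, -0.1045, 0.2001]
ee_rot: [-2.325, -2.113, 0.001]
contact_force: [0.1, -0.8, -0.7]
opening: 0.0461
grip_force: 0.0
```

```bash
python3 - <<'E'
from h import *
goto(-30,-40,86)
im,c=look('wrist','w9.png')
cv2.imwrite('pics/z9.png',np.clip(im[:,:,::-1]*2.,0,255).astype('uint8'))
print(proj(c,[U([-30,-40,90]),U([-30,-40,58]),U([15,13,95])]).round(1))
E
```

```text
unit tcp now [-30.5 -56.2 200.1] yaw off deg 0.07
turn [-0.0003  0.0002 -0.0013] shift [ 16.3   0.5 114.1] t 12.2667 F [ 0.1 -0.8 -0.7]
[[257.4 175.5]
 [257.4 168. ]
 [311.1 115.1]]
```

View pics/z9.png

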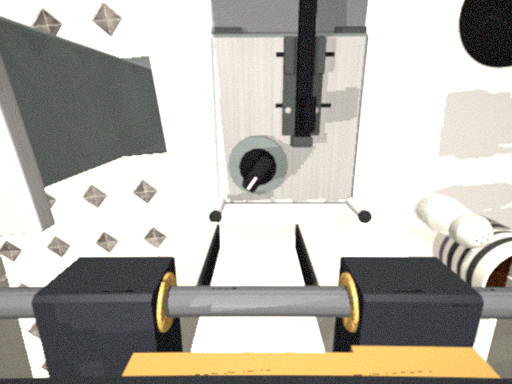

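```bash
python3 - <<'E'
from h import *
im=cv2.imread('pics/w9.png');a=np.load('pics/w9.png.npy');c=cam('wrist',dict(position=a[:3],ee_rot=a[3:]))
s=im[135:200,225:295].astype(float)
cv2.imwrite('pics/z9b.png',cv2.resize(np.clip(s*5,0,255).astype('uint8'),None,fx=7,fy=7,interpolation=cv2.INTER_CUBIC))
g=im.max(2)[140:200,232:290];m=(g>65).astype('uint8')
m2=np.zeros_like(m);k=cv2.connectedComponentsWithStats((im.max(2)[140:200,232:290]<45).astype('uint8'));print(k[2],k[3]+[232,140])
E
```

```text
[[   0    0   58   60 2424]
 [   8    9   36   43 1056]] [[261.95090759 170.50618812]
 [257.16950758 167.19034091]]
```

View pics/z9b.png

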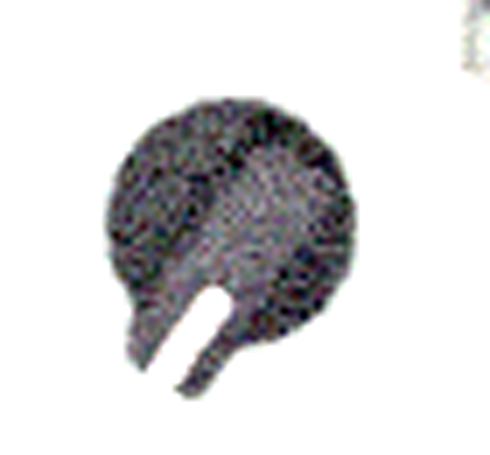

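```bash
python3 - <<'E'
from h import *
a=np.load('pics/w9.png.npy');c=cam('wrist',dict(position=a[:3],ee_rot=a[3:]))
k=(np.array([[300,155],[163,385],[215,292],[165,378]])+.5)/7-.5+[225,135]
P=iU(onz(c,k,.09));print(P.round(1),P[:2].mean(0))
for i in(0,2):
    d=P[i+1]-P[i];print(np.hypot(*d[:2]),np.degrees(np.arctan2(-d[0],-d[1])))
E
```

```text
[[-21.  -22.9  90. ]
 [-38.7 -53.3  90. ]
 [-31.9 -40.8  90. ]
 [-38.5 -52.4  90. ]] [-29.89018201 -38.10644649  90.        ]
35.20268293325083 30.205564045358763
13.33185869891091 29.62538999318052
```

```bash
python3 - <<'E'
from h import *
goto(-29.6,-38.3,84,-np.radians(30))
E
```

```text
unit tcp now [-29.7 -55.4 200.2] yaw off deg 0.09
turn [ 2.00e-04 -0.00e+00  5.22e-01] shift [1.710e+01 1.000e-01 1.162e+02] t 12.3167 F [ 0.5 -0.2  0.5]
```

>>> jog_arm(series=[[[0,0,0.11],[6,0,15],0.4],[[0,0,0.22],[12,0,30],0.4],[[0,0,0.33],[17,0,45],0.4],[[0,0,0.44],[17,0,60],0.4],[[0,0,0.522],[17,0,76],0.4],[[0,0,0.522],[17,0,90],0.4],[[0,0,0.522],[17,0,103],0.4],[[0,0,0.522],[17,0,111],0.4],[[0,0,0.522],[17,0,116],0.4],[[0,0,0.522],[17,0,116],0.4]])

```text
t: 13.15
position: [0.4357, -0.0859, 0.0834]
ee_rot: [-2.789, -1.444, 0.001]
contact_force: [-0.7, 0.1, -0.5]
opening: 0.037
grip_force: 0.0
```

```bash
python3 - <<'E'
from h import *
goto(-29.6,-38.3,84,-np.radians(30))
im,c=look('wrist','wa.png')
cv2.imwrite('pics/za.png',np.clip(im[:,:,::-1]*3.,0,255).astype('uint8'))
E
```

```text
unit tcp now [-29.5 -37.5  83.4] yaw off deg 28.54
turn [-0.0012  0.0003  0.0022] shift [-0.8  0.4 -0.6] t 13.15 F [-0.7  0.1 -0.5]
```

View pics/za.png

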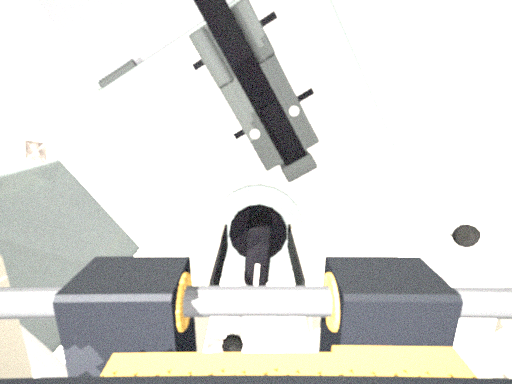

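>>> jog_arm(series=[[[0,0,0],[0,0,0],0],[[0,0,0],[0,0,0],0],[[0,0,0],[0,0,0],0],[[0,0,0],[0,0,0],0],[[0,0,0],[0,0,0],0],[[0,0,0.06],[0,0,0],0],[[0,0,0.13],[0,0,0],0],[[0,0,0.2],[0,0,0],0],[[0,0,0.28],[0,0,0],0],[[0,0,0.36],[0,0,0],0]])

```text
t: 14.03
position: [0.4359, -0.0867, 0.0844]
ee_rot: [3.004, 0.915, 0.0]
contact_force: [-1.2, -3.2, 3.7]
opening: 0.0138
grip_force: 29.7
```

```bash
python3 - <<'E'
from h import *
goto(-29.6,-38.3,84);o=manip.get_obs();print(o['ft_torque'],o['opening'],o['grip_force'])
E
```

```text
unit tcp now [-29.2 -38.2  84.4] yaw off deg 44.35
turn [ 9.000e-04  4.000e-04 -8.853e-01] shift [-0.3 -0.2  0.4] t 14.0333 F [-1.2 -3.2  3.7]
[-0.67532906  0.24073807  0.07200488] 0.01375262566830442 29.74634885787964
```

>>> jog_arm(series=[[[0,0,0.08],[0,0,0],0],[[0,0,0.15],[0,0,0],0],[[0,0,0.22],[0,0,0],0],[[0,0,0.28],[0,0,0],0],[[0,0,0.34],[0,0,0],0],[[0,0,0.39],[0,0,0],0],[[0,0,0.43],[0,0,0],0],[[0,0,0.47],[0,0,0],0],[[0,0,0.5],[0,0,0],0],[[0,0,0.5],[0,0,0],0]])

```text
t: 14.87
position: [0.4362, -0.0873, 0.0844]
ee_rot: [3.136, 0.147, 0.002]
contact_force: [-2.0, -8.0, 2.9]
opening: 0.0141
grip_force: 29.8
```

```bash
python3 - <<'E'
from h import *
goto(-29.6,-38.3,84);o=manip.get_obs();print(o['ft_torque'],o['opening'],o['grip_force'])
E
```

```text
unit tcp now [-28.9 -38.8  84.4] yaw off deg 56.29
turn [ 2.3000e-03  3.0000e-04 -1.3832e+00] shift [-0.6 -0.6  0.4] t 14.8667 F [-2.  -8.   2.9]
[-1.49385269  0.24526571 -0.02575706] 0.01408115049320463 29.826613068580627
```

>>> jog_arm(series=[[[0,0,0.04],[0,0.4,0],0],[[0,0,0.08],[0,0.8,0],0],[[0,0,0.12],[0,0.8,0],0],[[0,0,0.15],[0,0.8,0],0],[[0,0,0.18],[0,0.8,0],0],[[0,0,0.2],[0,0.8,0],0],[[0,0,0.22],[0,0.8,0],0],[[0,0,0.22],[0,0.8,0],0],[[0,0,0.22],[0,0.8,0],0],[[0,0,0.22],[0,0.8,0],0]])

```text
t: 15.7
position: [0.4364, -0.0876, 0.0844]
ee_rot: [3.135, -0.194, 0.002]
contact_force: [0.1, -5.3, 5.9]
opening: 0.0138
grip_force: 30.5
```

```bash
python3 - <<'E'
from h import *
goto(-29.6,-38.3,84);o=manip.get_obs();print(o['ft_torque'],o['opening'],o['grip_force'])
E
```

```text
unit tcp now [-28.7 -39.1  84.4] yaw off deg 57.27
turn [ 1.8000e-03 -5.0000e-04 -1.6005e+00] shift [-0.9 -0.7  0.4] t 15.7 F [ 0.1 -5.3  5.9]
[-1.01580646 -0.03791601  0.49307049] 0.013763263459416758 30.486028790473938
```

>>> jog_arm(series=[[[0,0,0.02],[0,0.5,0],0],[[0,0,0.04],[0,0.5,0],0],[[0,0,0.05],[0,0.5,0],0],[[0,0,0.06],[0,0.5,0],0],[[0,0,0.06],[0,0.5,0],0],[[0,0,0.06],[0,0.5,0],0],[[0,0,0.06],[0,0.5,0],0],[[0,0,0.06],[0,0.5,0],0],[[0,0,0.06],[0,0.5,0],0],[[0,0,0.06],[0,0.5,0],0]])

```text
t: 16.53
position: [0.4364, -0.0877, 0.0844]
ee_rot: [3.128, -0.289, 0.002]
contact_force: [2.1, -0.4, 5.5]
opening: 0.0146
grip_force: 31.5
```

```bash
python3 - <<'E'
from h import *
goto(-29.6,-38.3,84);o=manip.get_obs();print(o['ft_torque'],o['opening'],o['grip_force'])
E
```

```text
unit tcp now [-28.7 -39.1  84.4] yaw off deg 57.07
turn [ 1.4000e-03 -1.1000e-03 -1.6605e+00] shift [-1.  -0.8  0.4] t 16.5333 F [ 2.1 -0.4  5.5]
[-0.17274096 -0.31264406  0.66908413] 0.014574717450021549 31.479987907223403
```

>>> jog_arm(series=[[[0,0,0],[0,0,0],0.25],[[0,0,0],[0,0,0],0.25],[[0,0,0],[0,0,0],0.25],[[0,0,0],[0,0,0],0.25],[[0,0,0],[0,0,-10],0.25],[[0,0,0],[0,0,-25],0.25],[[0,0,0],[0,0,-45],0.25],[[0,0,0],[0,0,-70],0.25],[[0,0,0],[0,0,-95],0.25],[[0,0,0],[0,0,-116],0.25]])

```text
t: 17.37
position: [0.4357, -0.0876, 0.2023]
ee_rot: [3.128, -0.291, 0.002]
contact_force: [0.3, 0.3, -0.4]
opening: 0.0231
grip_force: 0.0
```

>>> jog_arm(series=[[[0,0,-0.12],[0,0,0],0.4],[[0,0,-0.24],[-10,0,0],0.4],[[0,0,-0.36],[-20,5,0],0.4],[[0,0,-0.48],[-20,10,0],0.4],[[0,0,-0.6],[-20,15,0],0.4],[[0,0,-0.72],[-10,18,0],0.4],[[0,0,-0.84],[0,18,0],0.4],[[0,0,-0.96],[0,18,0],0.4],[[0,0,-1.08],[0,18,0],0.4],[[0,0,-1.16],[0,18,0],0.4]])

```text
t: 18.2
position: [0.4323, -0.1053, 0.2006]
ee_rot: [-2.771, -1.48, -0.0]
contact_force: [-0.4, -0.5, 0.6]
opening: 0.0371
grip_force: 0.0
```

```bash
python3 - <<'E'
from h import *
goto(-30,-56,200)
im,c=look('wrist','wb.png');im=im[:,:,::-1]
hsv=im.max(2)
K=proj(c,[U([-30,-39,90])])[0];print('knob px',K)
x0,y0=int(K[0]),int(K[1])
s=im[y0-28:y0+28,x0-28:x0+28]
m=((s.min(2)>100)&(np.hypot(*(np.mgrid[0:56,0:56]-28))<22)).astype('uint8')
k=cv2.connectedComponentsWithStats(m);
for st,ce in zip(k[2][1:],k[3][1:]):
    if st[4]>5:
        P=iU(onz(c,[ce+[x0-28,y0-28]],.09))[0];d=P-[-29.5,-38.6,90];print(st,P.round(1),'cw from -y deg',np.degrees(np.arctan2(-d[0],-d[1])).round(1))
p=im.mean(2)
for r in (60,100): print(r,p[r-1:r+2,270:345].mean(0).round().astype(int))
E
```

```text
unit tcp now [-31.1 -57.  200.6] yaw off deg 27.24
turn [-1.000e-04 -2.000e-04 -4.954e-01] shift [1.4 0.4 0.6] t 18.2 F [-0.4 -0.5  0.6]
knob px [248.3884155  175.42187172]
[13 30 14  8 45] [-39.4 -39.2  90. ] cw from -y deg 86.8
[12 43 20  7 35] [-44.3 -51.5  90. ] cw from -y deg 49.1
60 [103 106 110 118 120 118 118 116 119 118 118 116 117 116 114 110 107 104
 101 100 100  99 102 102 102 100 100 103  98 101 101 101 101 101  99 102
 103 103 104 106 111 104  85  74  88 136 173 182 183 181 183 182 181 182
 181 182 181 180 183 180 182 182 182 183 183 181 183 183 181 182 183 182
 182 181 182]
100 [ 19  18  28  37  42  42  45  39  41  43  41  41  43  45  54  77  91  98
  98  99 101 105 113 117 116 116 115 117 116 116 115 115 116 117 118 117
 118 119 116 117 116 118 116 116 116 118 118 118 117 118 116 117 119 117
 120 120 119 120 113  98  81  74  79 114 154 179 183 184 184 184 184 183
 183 182 183]
```

```bash
python3 - <<'E'
from h import *
def ang(n):
    im=cv2.imread('pics/'+n);a=np.load('pics/'+n+'.npy');c=cam('wrist',dict(position=a[:3],ee_rot=a[3:]))
    x0,y0=proj(c,[U([-30,-39,90])])[0].astype(int)
    s=im[y0-28:y0+28,x0-28:x0+28]
    for th in(90,120):
        m=(s.min(2)>th).astype('uint8');k=cv2.connectedComponentsWithStats(m)
        for i in range(1,k[0]):
            if 8<k[2][i,4]<120:
                r,q=np.where(k[1]==i);P=iU(onz(c,np.c_[q+x0-28,r+y0-28],.09))[:,:2]
                v=np.linalg.svd(P-P.mean(0))[2][0];v=v*np.sign(-v[0]);L=(P-P.mean(0))@v
                print(n,th,len(r),P.mean(0).round(1),'len',np.ptp(L).round(1),'cw from -y',np.degrees(np.arctan2(-v[0],-v[1])).round(1))
ang('w9.png');ang('wb.png')
E
```

```text
w9.png 90 34 [-53.7 -16.3] len 9.9 cw from -y 17.7
w9.png 90 50 [-35.2 -46.7] len 13.5 cw from -y 33.6
w9.png 120 34 [-35.1 -46.6] len 12.2 cw from -y 34.6
w9.png 120 20 [ -9.4 -63.6] len 8.4 cw from -y 93.2
w9.png 120 15 [-25.7 -64.2] len 13.0 cw from -y 90.1
wb.png 90 45 [-39.4 -39.2] len 13.7 cw from -y 91.0
wb.png 120 36 [-39.4 -39.3] len 12.8 cw from -y 91.5
wb.png 120 30 [-22.5 -70.5] len 9.1 cw from -y 101.1
```

```bash
python3 -c "
from workcell import manip
print(manip.sign_off())"
```

```text
the job is handed in; nothing more can be done
None
```

The job is handed in at about 18 s: the guard is propped on the bar, which lies in the cradle groove, and the selector is turned to what felt like its clockwise stop (torque rose to 0.67 N m). The highest force I read was 9.5 N. I viewed 13 pictures, over the limit of 10, and no result of the judging came back.

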